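# Hold the set-screw collar on the flat of a pump shaft

### The job

Lock out the test bench by pushing the control cabinet's door fully shut until it seats on its catch. Then grip the bare end of the pump's shaft, feel for its flat and turn the shaft until the flat squarely faces the fixed pointer. Last, grip the loose collar, raise it straight up along the shaft until its top is flush with the shaft's end, with its set-screw facing squarely onto the flat and the flat still at the pointer, and finish while holding it there so that the screw could be tightened; do not move the other loose parts about.

Things in the scene. Friction and masses are not known exactly. Their poses are not given: they have to be found in the camera images.
- pump: pump upright in a fixed bench fixture: base plate 140 x 140 x 12 mm, aluminium body 96 mm across from 12 to 85 mm height, then a neck 34 mm across to 105 mm, on which the collar rests. Origin: centre of the plate's underside; z is the shaft's axis; +x points from the shaft to the pointer. A reservoir on its -x side and a port at +y stay under 70 mm height, within 70 mm of the axis
- pointer_tip (a point): the point of the fixed steel pointer (horizontal wedge on a post, top at 105 mm height, 46 to 68 mm from the shaft's axis) which aims at the shaft from the pump's +x side
- pump_shaft (a joint): angle of the pump's shaft (rad, counter-clockwise seen from above is positive): 0 when its flat squarely faces the pointer. Starts between 0.5 and 1.5. It turns with a steady drag of about 0.1 N m and stays where it is left; it turns inside the collar without carrying it along
- shaft_end (a point): centre of the shaft's top end, 159 mm above the bench. Steel shaft 22 mm across on the pump's axis; its top 30 mm carry one milled flat 6.5 mm from the axis: 17.5 mm across the flat, 22 mm across the round (fingers squarely on the flat feel the smaller width). This frame's x is the way the flat faces, z up. At the start the top 32 mm stand bare above the collar, to grip
- collar: loose dark steel ring around the shaft: 46 mm across, bore 26 mm (2 mm clearance all round), 22 mm tall, about 0.18 kg; origin at the centre of its underside, z up; starts resting on the pump's neck, underside 105 mm above the bench. Its x axis is the direction of its set-screw, which stands out up to 35 mm from the centre at half height (screw 8 mm, head 11 mm across)
- collar_top (a point): centre of the collar's top face, 22 mm above its underside
- screw_tip (a point): outer end of the collar's set-screw, 35 mm from the collar's axis, 11 mm above its underside
- cabinet: fixed grey steel control cabinet 120 mm deep (x), 180 mm wide (y), 200 mm tall; origin at the centre of its underside on the bench; its open front faces along its -x axis, 60 mm from the origin
- cab_door (a joint): opening angle of the cabinet's door (rad): 0 is fully shut; opening turns it clockwise seen from above. Starts between 0.5 and 1.1 and stays where it is left. Below about 0.08 a spring roller catch resists (about 7 N at the push point); once pushed past it (about 0.04) the roller draws the door home and holds it
- door_hinge (a point): on the door's vertical hinge, at the cabinet's left front edge (cabinet x = -60 mm, y = +90 mm), half-way up; turns with the door: -x points out of its outer face, -y from the hinge to the free edge. Door 180 mm wide, 200 mm tall, its outer face 10 mm out from the hinge line; a black knob 24 mm across stands out 16 mm, 150 mm from the hinge, 90 mm high
- door_push (a point): a good place to push: on the door's outer face, 140 mm from the hinge, 165 mm above the bench (35 mm below the door's top); same axes as the hinge's frame
- throttle: a loose engine throttle: upright aluminium tube 52 mm across, 50 mm tall, on a 70 mm square flange with a black motor housing at its side; origin at the centre of its underside; to be left alone
- filter: a loose white oil filter, upright cylinder 68 mm across, 85 mm tall; origin at the centre of its underside; to be left alone
- bearing: a loose steel bearing ring lying flat, 52 mm across, 16 mm tall; origin at the centre of its underside; to be left alone
- relay: a loose black relay, 28 x 28 x 30 mm; origin at the centre of its underside; to be left alone
- coil: a loose black ignition coil lying along its x axis, 80 x 30 x 30 mm with a 25 mm rubber boot at its +x end; origin at the centre of its block's underside; to be left alone
- wrench: a loose steel wrench 180 mm long lying flat along its x axis; origin at the middle of its underside; to be left alone
Mind the look-alikes: they are no part of the job. What is shaped like the collar but orange or red is not meant.

How it is judged:
By the outcome, as a careful person would: the job done as asked, in the order asked, and still so for the second after the job is handed in, while the arm keeps its last pose, push and grip.
It also fails if it takes over 61 s, if anything falls off the work surface, if the arm or the gripper's body presses on something with over 40 N, if the wrist force passes 120 N, or if a joint passes its speed limit or range.

### The arm

A 6-joint arm with a two-finger parallel gripper is mounted at the origin on the work surface. World frame = base frame: x ahead of the robot, y to its left, z up, the work surface at z = 0. Lengths are in m, angles in rad, forces in N, time in s.
With the tool pointing down it reaches from about 0.375 to 0.9 m from the base axis. Payload 3.1 kg.
Tool frame: the origin (TCP) lies on the front face of the gripper's body, between the roots of the fingers; the fingertips stand 73 mm ahead of it and the grasp point (between the pads) lies 54 mm ahead of it (manip.tips_ahead is the distance from the TCP to the fingertips, in m); z points along the fingers, y is the line along which they close (so a half turn about z gives the same grasp; the last joint's range is limited). The gripper opens to 85 mm and grips with 20 to 120 N. Pads are 22 mm wide; open, the fingers measure 114 mm over their backs; the gripper's body (76 mm by 85 mm) begins 54 mm behind the grasp point. The pads swing forward as they close: fully open they stand 13 mm farther back than shut.
Start: joints at [-0.178, 0.527, 1.433, -0, 1.181, -0.178], TCP at [0.625, 0, 0.304] pointing down, gripper open.
Joint ranges: [-3.08, 3.08], [-0.75, 2.2], [0.22, 2.44], [-1.43, 4.57], [0, 2.65], [-2.85, 2.85]. Speed limits (rad/s): [2.79, 2.79, 3.14, 3.14, 3.14, 3.14].

### API

Orientations are given as a unit quaternion [x, y, z, w].
In Python, from station import sense, eyes, workorder, manip gives the robot as it stands.
- The arm moves only by the shell command python3 -m inch 'ROWS' [OPENING] [FORCE]. ROWS is JSON, a list of rows, each an object of numbers: "dx", "dy", "dz": the shift along the tool's x, y, z in cm; "wx", "wy", "wz": the turn, a rotation vector about the tool's x, y, z in degrees. In form: [{"dx": .., "dy": .., "dz": .., "wx": .., "wy": .., "wz": ..}, ...]. A call has 1 to 10 rows; each row shifts and turns the commanded pose from where the row before left it, along the tool's axes as they then stand; what a row does not reach is not made up. A row lasts 1/8 s, in which the tool goes at most 62.5 mm and 10.7 degrees, less where a joint would pass 70% of its speed; a pose out of reach is approached as far as the arm can. A call with a gripper value outside its range is refused whole. OPENING is the opening, from 0 (shut) to 1 (fully open), set as the call begins (- or left out, the last holds). The fingers move at their own pace and stop on an object; FORCE is the grip in N (left out, the last holds). Time passes only in rows, so rows that do not move let the fingers close. It gives the time, the measured TCP pose, the force, the opening and the grip force at its end, in the units of the state.
- sense(): the state, without advancing time (a new reading comes with each control period).
- eyes.snapshot(name): name is "scene" or "side" or "wrist"; returns the picture (420x560x3 uint8, red, green, blue); there is no depth.
- eyes.camera_params(name): a dict with "fx", "fy", "cx", "cy" (pixels), "rvec" (rotation vector, rad) and "tvec" (3), from world to camera coordinates, as OpenCV has them. Camera axes: x right, y down, z forward; pixel columns grow to the right and rows downward; lengths in m; the calibration is good to about 2 mm. The wrist camera is an equidistant fisheye: a pixel r from the principal point sees the ray r / f radians off the axis. A picture is of the moment at which its call begins: read the wrist's pose just before it. camera_params takes no time and is no camera call; for the wrist camera it gives the pose at the moment of the call.
- workorder.sign_off(): hands the job in; it is judged then, once.
The state is a dict: "t": time; "q": joint angles; "qd": joint speeds; "tau": joint torques, N m; "tcp_pos": TCP position; "tool_rot": TCP orientation; "force": force on the tool from outside, world axes, zero at the start; "ft_torque": the same for the moment, N m; "finger_gap": opening from 0.0 (shut) to 1.0 (fully open); "gripper_force": force on a finger pad.
Only numpy, scipy, OpenCV 4.12 (cv2) and the standard library are available. Lean on these libraries where they do the work, as an engineer would, in place of code of your own. Each camera call takes 0.05 s, during which the arm holds its last target. There are 200 camera calls.

## Working session

There is one attempt and no reset: what is moved stays moved. The work goes in short steps, Python scripts to look and compute and a shell command to move; the robot and the scene stay as the last step left them, time stands still between calls to the robot, and variables do not carry over. Pictures are saved under pics/ and viewed, at most 10 in all, crops included, and the job is handed in when it is done.

```bash
ls; mkdir -p pics; python3 - <<'E'
from station import sense, eyes, workorder, manip
import cv2, numpy as np
s=sense(); print({k:np.round(v,3) for k,v in s.items()}, manip.tips_ahead)
for n in ("scene","side"):
    im=eyes.snapshot(n); cv2.imwrite(f"pics/{n}0.png",cv2.resize(im[:,:,::-1],(800,600),interpolation=cv2.INTER_CUBIC)); cv2.imwrite(f"pics/{n}_raw.png",im[:,:,::-1])
    p=eyes.camera_params(n);print(n,p)
im=eyes.snapshot("wrist");cv2.imwrite("pics/wrist_raw.png",im[:,:,::-1]);print(eyes.camera_params("wrist"))
E
```

```text
pics
{'t': np.float64(0.0), 'q': array([-0.178,  0.528,  1.434,  0.   ,  1.181, -0.178]), 'qd': array([ 0.003,  0.002, -0.002,  0.   , -0.001, -0.001]), 'tau': array([ 0.0000e+00, -4.4234e+01, -1.7802e+01, -0.0000e+00,  8.0000e-03,
        0.0000e+00]), 'tcp_pos': array([0.624, 0.   , 0.303]), 'tool_rot': array([ 0.707,  0.707, -0.001, -0.001]), 'force': array([-0.343,  0.204,  0.236]), 'ft_torque': array([-0.001,  0.003,  0.002]), 'gripper_force': np.float64(0.0), 'finger_gap': np.float64(0.996)} 0.0726
scene {'fx': 497.64937306085875, 'fy': 497.64937306085875, 'cx': 278.95968256634524, 'cy': 211.24798741652546, 'rvec': array([ 1.48392172,  2.26686109, -0.71955019]), 'tvec': array([ 0.22279125, -0.31521339,  1.50606992])}
side {'fx': 529.900353950547, 'fy': 529.900353950547, 'cx': 283.1344028464686, 'cy': 216.4042155742738, 'rvec': array([ 2.44411613, -0.12449645,  0.05301531]), 'tvec': array([-0.52302714,  0.11057944,  1.304671  ])}
{'fx': 325.19226210127806, 'fy': 325.19226210127806, 'cx': 286.2199548155854, 'cy': 211.79837534287935, 'rvec': array([-2.86662390e+00,  1.09008126e-03,  2.83411461e-03]), 'tvec': array([-0.62413861, -0.03451302,  0.37891268])}
```

View pics/scene0.png

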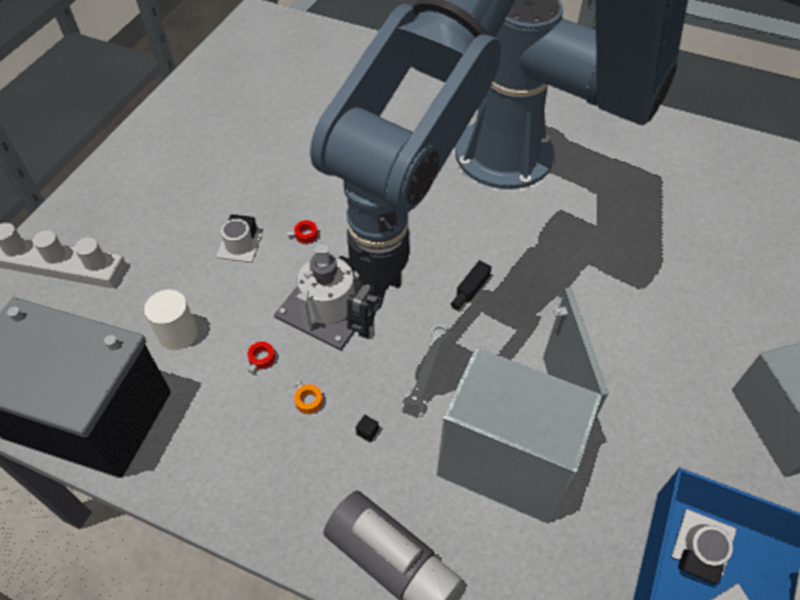

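View pics/side0.png

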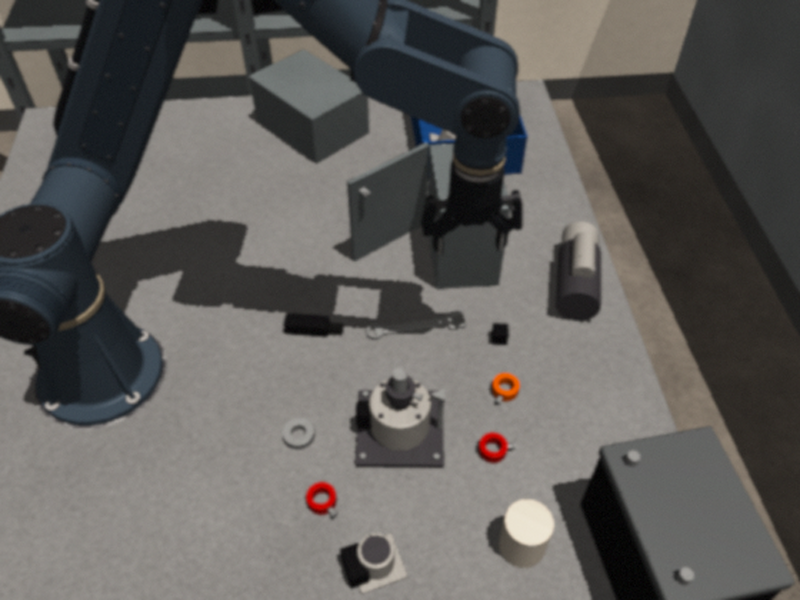

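Scene shows: cabinet at (520,430) with its door open, hinge at about (603,395), knob (560,312), and the pump at (325,285). In the side view the pump is at (400,415). Collar look-alikes: red and orange rings at scene (305,231), (261,354), (308,398). The dark ring on the pump's shaft at scene (322,268) / side (400,393) fits the description, because it is dark and sits around the shaft. I'll enlarge it.

```bash
cat > h.py <<'E'
import numpy as np, cv2
from station import sense, eyes
from scipy.spatial.transform import Rotation as R
def ray(cam,u,v,p=None):
    p=p or eyes.camera_params(cam); M=cv2.Rodrigues(p['rvec'])[0]; c=-M.T@p['tvec']
    x,y=(u-p['cx'])/p['fx'],(v-p['cy'])/p['fy']
    if cam=='wrist':
        r=np.hypot(x,y); d=np.array([x/r*np.sin(r),y/r*np.sin(r),np.cos(r)]) if r else np.array([0,0,1.])
    else: d=np.array([x,y,1.])
    return c,M.T@d
def at(cam,u,v,z,p=None):
    c,d=ray(cam,u,v,p); return c+d*(z-c[2])/d[2]
def proj(cam,P,p=None):
    p=p or eyes.camera_params(cam); M=cv2.Rodrigues(p['rvec'])[0]; X=M@np.asarray(P,float)+p['tvec']
    if cam=='wrist':
        r=np.hypot(X[0],X[1]); k=np.arctan2(r,X[2])/max(r,1e-9)
    else: k=1/X[2]
    return np.array([p['cx']+p['fx']*X[0]*k,p['cy']+p['fy']*X[1]*k])
def status():
    s=sense(); r=R.from_quat(s['tool_rot']); print('t',round(s['t'],2),'tcp',np.round(s['tcp_pos'],4),'F',np.round(s['force'],1),'gap',round(s['finger_gap'],3),'gf',round(s['gripper_force'],1),'q',np.round(s['q'],2)); print('tool axes xyz cols\n',np.round(r.as_matrix(),3)); return s
E
python3 - <<'E'
import cv2,numpy as np
a=cv2.imread('pics/scene_raw.png');b=cv2.imread('pics/side_raw.png')
f=lambda im,x,y,w,h,W,H:cv2.resize(im[y:y+h,x:x+w],(W,H),interpolation=cv2.INTER_CUBIC)
L=f(a,300,195,133,200,400,600)          # x3
T=f(a,185,160,80,60,400,300)            # x5
B=f(b,240,250,80,60,400,300)            # x5
cv2.imwrite('pics/m1.png',np.hstack([L,np.vstack([T,B])]))
E
```

```text
(no output)
```

View pics/m1.png

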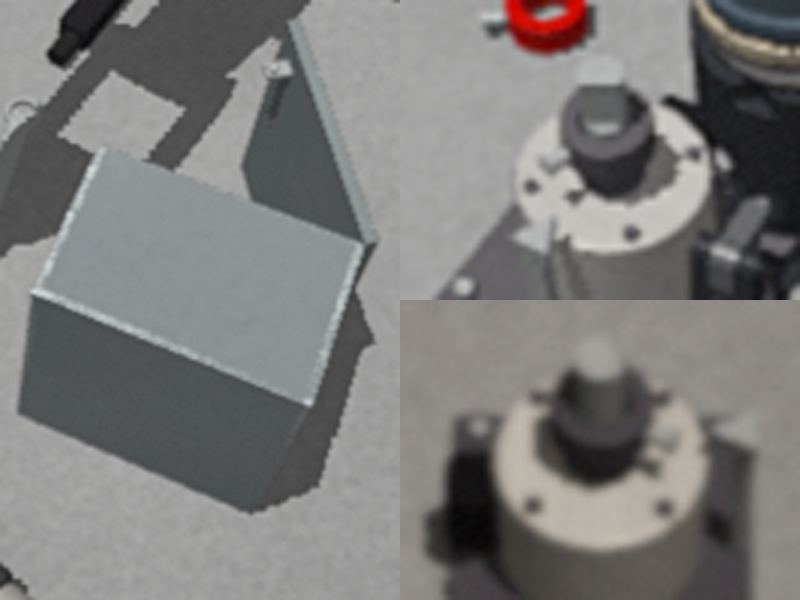

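```bash
python3 - <<'E'
from h import *
c=[at('scene',300+x/3,195+y/3,.2) for x,y in[(100,150),(362,243),(308,403),(33,293)]]
print('cab top FR,FL,BL,BR',np.round(c,4)); 
print([round(np.linalg.norm(c[i]-c[(i+1)%4]),3) for i in range(4)])
e=at('scene',300+290/3,195+25/3,.2);e2=at('scene',300+372/3,195+240/3,.2);print('door edge',e,e2,np.linalg.norm(e-e2))
x=(c[2]+c[3]-c[0]-c[1]);print('cab yaw',np.degrees(np.arctan2(x[1],x[0])),'side y', np.degrees(np.arctan2(*(c[1]-c[0])[:2])))
A=at('scene',225,174,.159);B=at('side',279.6,261,.159);print('shaft end',A,B)
print('ptr',at('scene',214.6,203,.1),at('side',301.5,276,.1))
print('screw',at('scene',185+153/5,160+160/5,.116),at('side',240+265/5,250+137/5,.116))
# pump plate corners from side800: (357,465),(443,465)
print('plate',at('side',357*.7,465*.7,.012),at('side',443*.7,465*.7,.012),'sc',at('scene',275*.7,313*.7,.012),at('scene',346*.7,347*.7,.012))
E
```

```text
cab top FR,FL,BL,BR [[0.6067 0.1377 0.2   ]
 [0.605  0.314  0.2   ]
 [0.7229 0.311  0.2   ]
 [0.7214 0.135  0.2   ]]
[np.float64(0.176), np.float64(0.118), np.float64(0.176), np.float64(0.115)]
door edge [0.45624431 0.22503597 0.2       ] [0.60035128 0.31931523 0.2       ] 0.17220742640760658
cab yaw -1.4128641180655486 side y -0.5403515057147124
shaft end [ 0.50127633 -0.16124701  0.159     ] [ 0.5006767  -0.16113613  0.159     ]
ptr [ 0.54833544 -0.17016286  0.1       ] [ 0.54862289 -0.1646208   0.1       ]
screw [ 0.52870691 -0.17603276  0.116     ] [ 0.52812289 -0.17677152  0.116     ]
plate [ 0.42770062 -0.2262192   0.012     ] [ 0.56131826 -0.23973243  0.012     ] sc [ 0.56136457 -0.23591952  0.012     ] [ 0.57443727 -0.09075975  0.012     ]
```

Cabinet front edge 176 mm against a true 180, and both views agree on the shaft to 1 mm. Hinge is at about (0.605, 0.316) with the door about 57° open; shaft is at (0.501, -0.161). I'll set out for the door with the gripper shut.

```bash
python3 -m inch '[{"dx":4.2,"dy":-2.4},{"dx":4.2,"dy":-2.4},{"dx":4.2,"dy":-2.4},{"dx":4.2,"dy":-2.4},{"dx":4.2,"dy":-2.4},{"dx":4.2,"dy":-2.4},{"dx":4.0,"dy":-2.4},{"dz":0},{"dz":0}]' 0 60
python3 - <<'E'
from h import *
status(); H=np.array([.605,.316])
th=np.radians([57,50,43,36,29,22,15,9,4,0])
P=[H+.14*np.array([-np.sin(t),-np.cos(t)])+.026*np.array([-np.cos(t),np.sin(t)]) for t in th]
print(np.round(P,3)); print('steps cm (y=dx,x=dy)',np.round(np.diff(P,axis=0)[:,::-1]*100,1).tolist())
im=eyes.snapshot('wrist'); cv2.imwrite('pics/w1.png',cv2.resize(im[:,:,::-1],(800,600)))
E
```

```text
t 0.15 tcp [6.246e-01 1.000e-04 3.031e-01] F [0.  0.  0.1] gap 0.997 gf 0.0 q [-0.18  0.53  1.43 -0.    1.18 -0.18]
tool axes xyz cols
 [[-0.     1.    -0.002]
 [ 1.     0.     0.   ]
 [ 0.    -0.002 -1.   ]]
[[0.473 0.262]
 [0.481 0.246]
 [0.491 0.231]
 [0.502 0.218]
 [0.514 0.206]
 [0.528 0.196]
 [0.544 0.187]
 [0.557 0.182]
 [0.569 0.178]
 [0.579 0.176]]
steps cm (y=dx,x=dy) [[-1.6, 0.8], [-1.5, 0.9], [-1.3, 1.1], [-1.2, 1.3], [-1.0, 1.4], [-0.8, 1.5], [-0.6, 1.4], [-0.4, 1.2], [-0.2, 1.0]]invalid input at $[0]: expected keys dx, dy, dz, wx, wy, wz
```

View pics/w1.png

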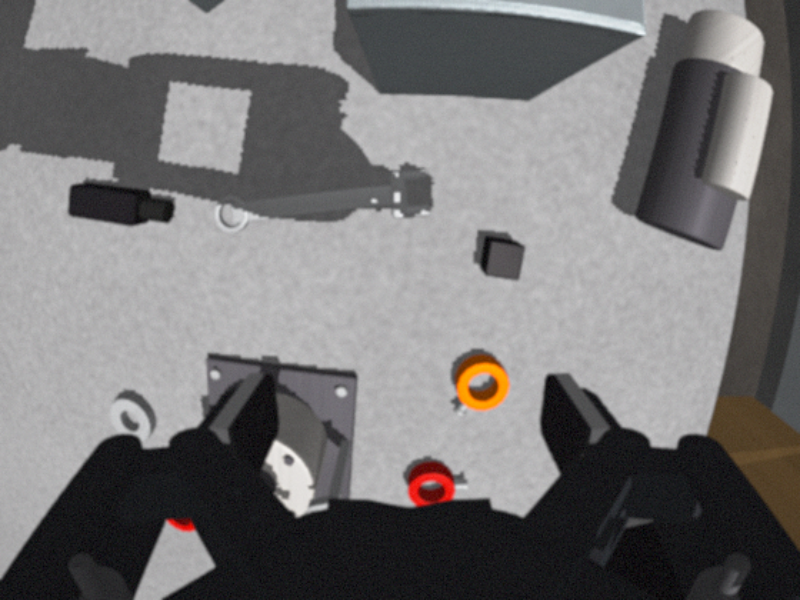

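The move was refused because every row needs all six keys. The wrist picture shows the start pose: pump lower left at about (280,440), cabinet top edge at (500,10).

```bash
python3 -m inch '[{"dx":4.2,"dy":-2.4,"dz":0,"wx":0,"wy":0,"wz":0},{"dx":4.2,"dy":-2.4,"dz":0,"wx":0,"wy":0,"wz":0},{"dx":4.2,"dy":-2.4,"dz":0,"wx":0,"wy":0,"wz":0},{"dx":4.2,"dy":-2.4,"dz":0,"wx":0,"wy":0,"wz":0},{"dx":4.2,"dy":-2.4,"dz":0,"wx":0,"wy":0,"wz":0},{"dx":4.2,"dy":-2.4,"dz":0,"wx":0,"wy":0,"wz":0},{"dx":4.0,"dy":-2.4,"dz":0,"wx":0,"wy":0,"wz":0},{"dx":0,"dy":0,"dz":0,"wx":0,"wy":0,"wz":0},{"dx":0,"dy":0,"dz":0,"wx":0,"wy":0,"wz":0}]' 0 60
python3 - <<'E'
from h import *
status()
E
```

```text
t: 1.32
tcp_pos: [0.4571, 0.2919, 0.3039]
tool_rot: [0.707, 0.707, 0.0, 0.0]
force: [-0.2, 0.3, -0.2]
finger_gap: -0.006
gripper_force: 0.0
t 1.32 tcp [0.4571 0.2919 0.3039] F [-0.2  0.3 -0.2] gap -0.006 gf 0.0 q [ 0.36  0.42  1.64 -0.    1.08  0.36]
tool axes xyz cols
 [[-0.001  1.     0.   ]
 [ 1.     0.001 -0.   ]
 [-0.     0.    -1.   ]]
```

```bash
python3 -m inch '[{"dx":0,"dy":0,"dz":3.4,"wx":0,"wy":0,"wz":0},{"dx":0,"dy":0,"dz":3.4,"wx":0,"wy":0,"wz":0},{"dx":0,"dy":0,"dz":0,"wx":0,"wy":0,"wz":0},{"dx":-1.5,"dy":0.8,"dz":0,"wx":0,"wy":0,"wz":0},{"dx":-1.5,"dy":0.8,"dz":0,"wx":0,"wy":0,"wz":0},{"dx":-1.6,"dy":0.8,"dz":0,"wx":0,"wy":0,"wz":0},{"dx":-1.5,"dy":0.9,"dz":0,"wx":0,"wy":0,"wz":0},{"dx":-1.3,"dy":1.1,"dz":0,"wx":0,"wy":0,"wz":0},{"dx":0,"dy":0,"dz":0,"wx":0,"wy":0,"wz":0}]' 0 60
```

```text
t: 2.45
tcp_pos: [0.5023, 0.2167, 0.236]
tool_rot: [0.708, 0.706, 0.0, 0.0]
force: [-0.2, 0.5, 0.3]
finger_gap: 0.002
gripper_force: 0.0
```

```bash
python3 -m inch '[{"dx":-1.2,"dy":1.3,"dz":0,"wx":0,"wy":0,"wz":0},{"dx":-1.0,"dy":1.4,"dz":0,"wx":0,"wy":0,"wz":0},{"dx":-0.8,"dy":1.5,"dz":0,"wx":0,"wy":0,"wz":0},{"dx":-0.6,"dy":1.4,"dz":0,"wx":0,"wy":0,"wz":0},{"dx":-0.2,"dy":0.6,"dz":0,"wx":0,"wy":0,"wz":0},{"dx":0,"dy":0,"dz":0,"wx":0,"wy":0,"wz":0}]' 0 60
python3 - <<'E'
from h import *
im=eyes.snapshot('scene'); a=im[195:395,300:433,::-1]; b=eyes.snapshot('side')[70:220,200:400,::-1]
cv2.imwrite('pics/d1.png',np.hstack([cv2.resize(a,(400,600)),cv2.resize(b,(400,600))]))
E
```

```text
t: 3.2
tcp_pos: [0.5636, 0.1797, 0.2358]
tool_rot: [0.707, 0.707, 0.0, 0.0]
force: [0.5, 0.1, -0.1]
finger_gap: 0.002
gripper_force: 0.0
```

View pics/d1.png

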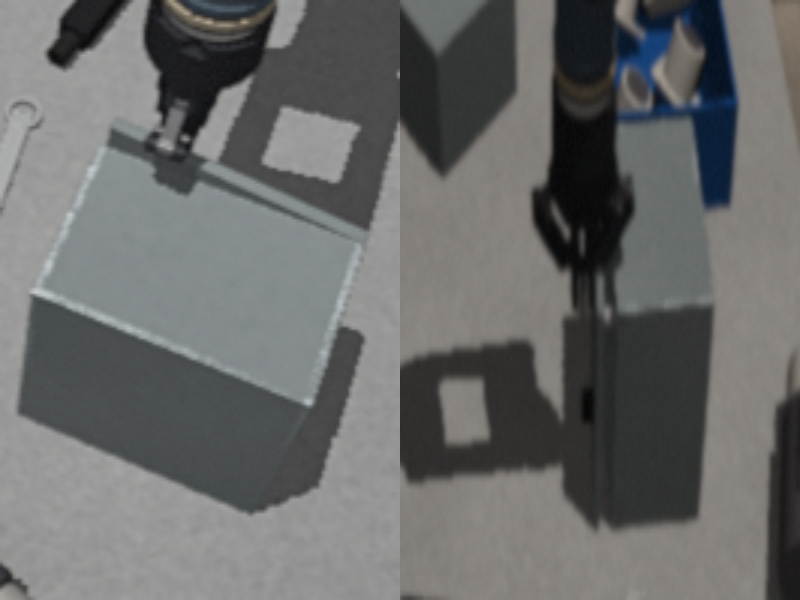

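The door has followed the fingers and is almost shut: its top edge runs from (112,125) to (365,240) in the left crop, with a narrow gap to the cabinet. Now I'll push slowly past the catch.

```bash
python3 -m inch '[{"dx":0,"dy":0.4,"dz":0,"wx":0,"wy":0,"wz":0},{"dx":0,"dy":0.4,"dz":0,"wx":0,"wy":0,"wz":0},{"dx":0,"dy":0,"dz":0,"wx":0,"wy":0,"wz":0}]' 0 60
python3 -m inch '[{"dx":0,"dy":0.3,"dz":0,"wx":0,"wy":0,"wz":0},{"dx":0,"dy":0.3,"dz":0,"wx":0,"wy":0,"wz":0},{"dx":0,"dy":0,"dz":0,"wx":0,"wy":0,"wz":0}]'
```

```text
t: 3.68
tcp_pos: [0.5677, 0.18, 0.2358]
tool_rot: [0.707, 0.707, -0.003, -0.003]
force: [-7.6, -0.8, 6.0]
finger_gap: 0.002
gripper_force: 3.9
t: 4.05
tcp_pos: [0.5732, 0.1794, 0.2358]
tool_rot: [0.707, 0.707, -0.004, -0.002]
force: [-4.9, -3.1, 2.3]
finger_gap: 0.004
gripper_force: 2.6
```

```bash
python3 -m inch '[{"dx":0,"dy":0.3,"dz":0,"wx":0,"wy":0,"wz":0},{"dx":0,"dy":0.2,"dz":0,"wx":0,"wy":0,"wz":0},{"dx":0,"dy":0,"dz":0,"wx":0,"wy":0,"wz":0}]'
python3 -m inch '[{"dx":0,"dy":0.2,"dz":0,"wx":0,"wy":0,"wz":0},{"dx":0,"dy":0.1,"dz":0,"wx":0,"wy":0,"wz":0},{"dx":0,"dy":0,"dz":0,"wx":0,"wy":0,"wz":0}]'
```

```text
t: 4.42
tcp_pos: [0.578, 0.1797, 0.2357]
tool_rot: [0.707, 0.707, -0.004, -0.003]
force: [-10.2, -3.1, 7.0]
finger_gap: 0.002
gripper_force: 5.5
t: 4.8
tcp_pos: [0.5784, 0.1798, 0.2357]
tool_rot: [0.707, 0.707, -0.007, -0.005]
force: [-17.4, -3.2, 11.1]
finger_gap: 0.002
gripper_force: 8.6
```

The push has stopped hard at x = 0.578 (predicted 0.579 for fully shut). I'll retreat and go above the shaft, opening the fingers.

```bash
python3 -m inch '[{"dx":0,"dy":-1.5,"dz":0,"wx":0,"wy":0,"wz":0},{"dx":0,"dy":-2.5,"dz":0,"wx":0,"wy":0,"wz":0},{"dx":0,"dy":0,"dz":-3.5,"wx":0,"wy":0,"wz":0},{"dx":-3.0,"dy":-0.3,"dz":-3.5,"wx":0,"wy":0,"wz":0},{"dx":-5.0,"dy":-0.7,"dz":0,"wx":0,"wy":0,"wz":0},{"dx":-5.0,"dy":-0.7,"dz":0,"wx":0,"wy":0,"wz":0},{"dx":-5.0,"dy":-0.7,"dz":0,"wx":0,"wy":0,"wz":0},{"dx":-5.0,"dy":-0.7,"dz":0,"wx":0,"wy":0,"wz":0},{"dx":-5.0,"dy":-0.7,"dz":0,"wx":0,"wy":0,"wz":0},{"dx":-5.0,"dy":-0.7,"dz":0,"wx":0,"wy":0,"wz":0}]' 1 60
python3 - <<'E'
from h import *
status()
a=eyes.snapshot('scene')[195:395,300:433,::-1]
p=eyes.camera_params('wrist'); print(p); w=eyes.snapshot('wrist')[:,:,::-1]; cv2.imwrite('pics/w2_raw.png',w)
u=proj('wrist',[.501,-.161,.159],p); print(u)
x,y=int(np.clip(u[0]-50,0,427)),int(np.clip(u[1]-75,0,220))
print(x,y)
cv2.imwrite('pics/w2.png',np.hstack([cv2.resize(a,(266,400)),cv2.resize(w,(533,400),interpolation=cv2.INTER_CUBIC)]))
E
```

```text
t: 6.05
tcp_pos: [0.5006, -0.1519, 0.3064]
tool_rot: [0.707, 0.707, 0.001, 0.001]
force: [0.8, 0.4, 0.4]
finger_gap: 0.997
gripper_force: 0.0
t 6.05 tcp [ 0.5006 -0.1519  0.3064] F [0.8 0.4 0.4] gap 0.997 gf 0.0 q [-0.51  0.39  1.69  0.    1.07 -0.51]
tool axes xyz cols
 [[-0.     1.     0.003]
 [ 1.     0.    -0.001]
 [-0.001  0.003 -1.   ]]
{'fx': 325.19226210127806, 'fy': 325.19226210127806, 'cx': 286.2199548155854, 'cy': 211.79837534287935, 'rvec': array([-2.8592782 ,  0.00667981, -0.00419317]), 'tvec': array([-0.50259307, -0.18711311,  0.33513565])}
[285.69576751 225.03851582]
235 150
```

View pics/w2.png

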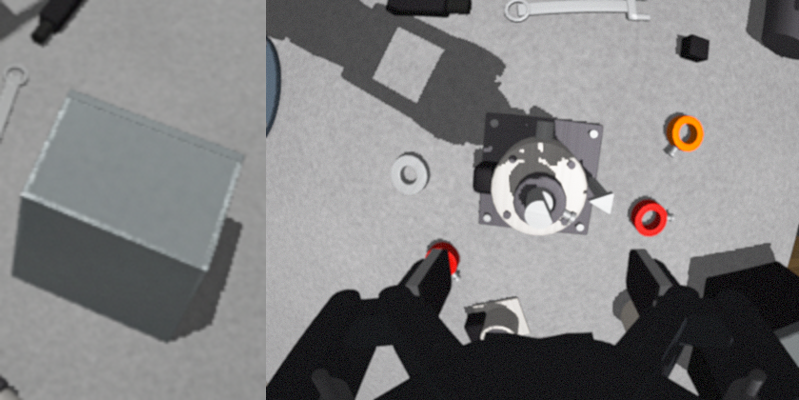

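The door is fully closed flush to the cabinet (left). In the wrist view the dark collar sits on the shaft at (540,205), with the pointer at (600,202). I'll enlarge the shaft end.

```bash
python3 - <<'E'
import cv2
w=cv2.imread('pics/w2_raw.png'); cv2.imwrite('pics/w2c.png',cv2.resize(w[165:255,250:370],(800,600),interpolation=cv2.INTER_CUBIC))
E
```

```text
(no output)
```

View pics/w2c.png

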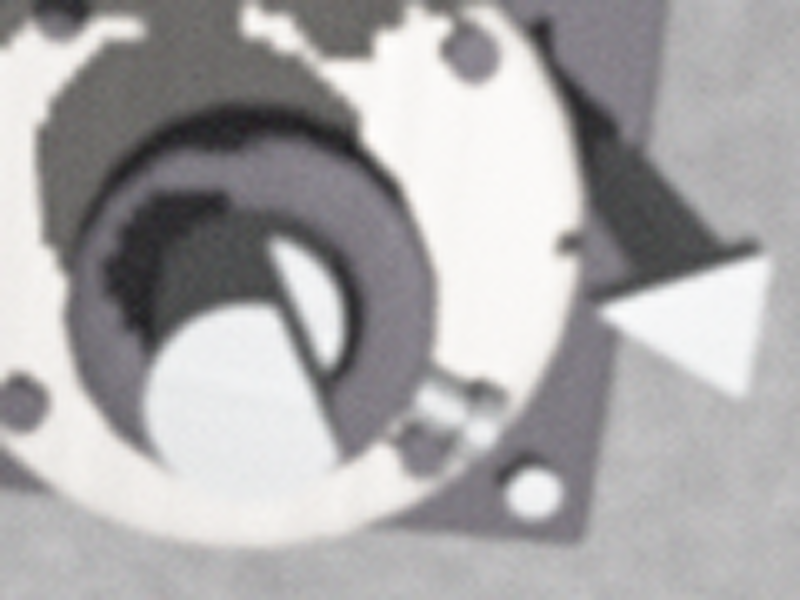

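```bash
python3 - <<'E'
from h import *
p={'fx': 325.19226210127806, 'fy': 325.19226210127806, 'cx': 286.2199548155854, 'cy': 211.79837534287935, 'rvec': np.array([-2.8592782 ,  0.00667981, -0.00419317]), 'tvec': np.array([-0.50259307, -0.18711311,  0.33513565])}
f=lambda u,v,z: at('wrist',250+u/6.667,165+v/6.667,z,p)
ang=lambda d: round(float(np.degrees(np.arctan2(d[1],d[0]))),1)
a,b=f(274,305,.159),f(340,460,.159); print('chord len',np.linalg.norm(a-b)); d=b-a; print('flat normal', ang([-d[1],d[0]]))
L,T,Bt=f(143,405,.159),f(240,300,.159),f(240,498,.159); print('L,T,B',L,T,Bt); c=np.array([L[0]+.011,(T[1]+Bt[1])/2,.159]); print('shaft c',c)
m=(a+b)/2-c; print('flat dist',np.linalg.norm(m[:2]),ang(m))
t,b1,b2=f(598,308,.105),f(770,258,.105),f(745,398,.105); print('ptr tip',t,'axis',ang((b1+b2)/2-t),'from tip to shaft',ang(t-c),np.linalg.norm((t-c)[:2]))
s=f(482,418,.116); print('screw',s,ang(s-c),np.linalg.norm((s-c)[:2]))
cc=(f(68,300,.127)+f(436,300,.127))/2;print('collar c',cc)
k=[f(533,492,.012),f(20,402,.085)];
pl=[f(655,0,.012),f(580,540,.012)]; print('plate edge', ang(pl[0]-pl[1])-90)
E
```

```text
chord len 0.01858409928591508
flat normal 22.2
L,T,B [ 0.49097339 -0.1614789   0.159     ] [ 0.50126053 -0.15001441  0.159     ] [ 0.50116408 -0.17204024  0.159     ]
shaft c [ 0.50197339 -0.16102732  0.159     ]
flat dist 0.00660411862604216 16.3
ptr tip [ 0.54832183 -0.16667323  0.105     ] axis -7.7 from tip to shaft -6.9 0.04669105325451277
screw [ 0.53205167 -0.17798743  0.116     ] -29.4 0.034530398026512886
collar c [ 0.50276007 -0.15910822  0.127     ]
plate edge -5.400000000000006
```

```bash
python3 -m inch '[{"dx":-0.9,"dy":0.1,"dz":0,"wx":0,"wy":0,"wz":0},{"dx":0,"dy":0,"dz":0,"wx":0,"wy":0,"wz":-7.3},{"dx":0,"dy":0,"dz":0,"wx":0,"wy":0,"wz":-7.4},{"dx":0,"dy":0,"dz":0,"wx":0,"wy":0,"wz":-7.3},{"dx":0,"dy":0,"dz":3,"wx":0,"wy":0,"wz":0},{"dx":0,"dy":0,"dz":3,"wx":0,"wy":0,"wz":0},{"dx":0,"dy":0,"dz":2.5,"wx":0,"wy":0,"wz":0},{"dx":0,"dy":0,"dz":1.4,"wx":0,"wy":0,"wz":0},{"dx":0,"dy":0,"dz":0,"wx":0,"wy":0,"wz":0},{"dx":0,"dy":0,"dz":0,"wx":0,"wy":0,"wz":0}]' 0.6 20
python3 - <<'E'
from h import *
status()
w=cv2.imread('pics/w2_raw.png')
p={'fx': 325.19226210127806, 'fy': 325.19226210127806, 'cx': 286.2199548155854, 'cy': 211.79837534287935, 'rvec': np.array([-2.8592782 ,  0.00667981, -0.00419317]), 'tvec': np.array([-0.50259307, -0.18711311,  0.33513565])}
q=[at('wrist',(x-266)/.952,y/.952,.013,p) for x,y in [(496,123),(594,134),(585,227),(485,219)]]
print(np.round(q,4)); print('centre',np.mean(q,0)); 
for i,j in((0,1),(3,2),(2,1),(3,0)):
    d=q[j]-q[i]; print(np.degrees(np.arctan2(d[1],d[0])),np.linalg.norm(d))
E
```

```text
t: 7.4
tcp_pos: [0.5017, -0.159, 0.2077]
tool_rot: [0.559, 0.829, 0.0, 0.001]
force: [-0.2, -1.2, -0.5]
finger_gap: 0.601
gripper_force: 0.0
t 7.4 tcp [ 0.5017 -0.159   0.2077] F [-0.2 -1.2 -0.5] gap 0.601 gf 0.0 q [-0.52  0.54  1.77  0.    0.83 -0.9 ]
tool axes xyz cols
 [[-0.375  0.927  0.002]
 [ 0.927  0.375 -0.001]
 [-0.001  0.001 -1.   ]]
[[ 0.4526 -0.0979  0.013 ]
 [ 0.5675 -0.1111  0.013 ]
 [ 0.5604 -0.2273  0.013 ]
 [ 0.4346 -0.216   0.013 ]]
centre [ 0.50376672 -0.16307739  0.013     ]
-6.523742913178935 0.11562317403876109
-5.157175531023835 0.12626457107654826
86.49938981563582 0.11648318368587483
81.33476153763512 0.1194157409332075
```

```bash
python3 -m inch '[{"dx":-0.2,"dy":-0.1,"dz":0.2,"wx":0,"wy":0,"wz":0},{"dx":0,"dy":0,"dz":0,"wx":0,"wy":0,"wz":0},{"dx":0,"dy":0,"dz":0,"wx":0,"wy":0,"wz":0},{"dx":0,"dy":0,"dz":0,"wx":0,"wy":0,"wz":0},{"dx":0,"dy":0,"dz":0,"wx":0,"wy":0,"wz":0},{"dx":0,"dy":0,"dz":0,"wx":0,"wy":0,"wz":0}]' 0 30
python3 -m inch '[{"dx":0,"dy":0,"dz":0,"wx":0,"wy":0,"wz":0},{"dx":0,"dy":0,"dz":0,"wx":0,"wy":0,"wz":0}]'
python3 - <<'E'
from h import *
s=status(); print('gap mm',85*s['finger_gap'],'yaw',np.degrees(np.arctan2(*R.from_quat(s['tool_rot']).as_matrix()[[1,0],1])), s['ft_torque'])
E
```

```text
t: 8.15
tcp_pos: [0.4997, -0.1621, 0.2056]
tool_rot: [0.559, 0.829, -0.001, -0.0]
force: [-4.2, -3.4, 4.4]
finger_gap: 0.195
gripper_force: 29.8
t: 8.4
tcp_pos: [0.4997, -0.1621, 0.2056]
tool_rot: [0.559, 0.829, -0.001, -0.0]
force: [-5.1, -3.0, 4.7]
finger_gap: 0.192
gripper_force: 29.8
t 8.4 tcp [ 0.4997 -0.1621  0.2056] F [-5.1 -3.   4.7] gap 0.192 gf 29.8 q [-0.53  0.54  1.77 -0.    0.83 -0.91]
tool axes xyz cols
 [[-0.376  0.927 -0.002]
 [ 0.927  0.376 -0.002]
 [-0.001 -0.003 -1.   ]]
gap mm 16.361999856557702 yaw 22.070986875560454 [-0.5654717   0.77234267  0.08431   ]
```

The gap is 16.4 mm on the linear scale (17.5 nominal on the flat, 22 on the round), so the flat is squarely gripped. I'll turn by -28.5° toward the pointer's direction (pump yaw about -6.5°).

```bash
python3 -m inch '[{"dx":0.03,"dy":0,"dz":0,"wx":0,"wy":0,"wz":4.75},{"dx":0.03,"dy":0,"dz":0,"wx":0,"wy":0,"wz":4.75},{"dx":0.01,"dy":0,"dz":0,"wx":0,"wy":0,"wz":4.75},{"dx":0.01,"dy":0,"dz":0,"wx":0,"wy":0,"wz":4.75},{"dx":0.01,"dy":0,"dz":0,"wx":0,"wy":0,"wz":4.75},{"dx":0.01,"dy":0,"dz":0,"wx":0,"wy":0,"wz":4.75},{"dx":0,"dy":0,"dz":0,"wx":0,"wy":0,"wz":0},{"dx":0,"dy":0,"dz":0,"wx":0,"wy":0,"wz":0}]' 0 45
python3 - <<'E'
from h import *
s=status(); print('gap mm',85*s['finger_gap'],'yaw',np.degrees(np.arctan2(*R.from_quat(s['tool_rot']).as_matrix()[[1,0],1])), s['ft_torque'])
E
```

```text
t: 9.4
tcp_pos: [0.4997, -0.1611, 0.2057]
tool_rot: [0.746, 0.666, -0.001, -0.0]
force: [-5.8, -5.1, 5.1]
finger_gap: 0.195
gripper_force: 45.7
t 9.4 tcp [ 0.4997 -0.1611  0.2057] F [-5.8 -5.1  5.1] gap 0.195 gf 45.7 q [-0.52  0.54  1.77 -0.    0.83 -0.41]
tool axes xyz cols
 [[ 0.112  0.994 -0.002]
 [ 0.994 -0.112 -0.001]
 [-0.002 -0.001 -1.   ]]
gap mm 16.556133402596103 yaw -6.409438777052209 [-0.54889189  0.79245242 -0.05339248]
```

```bash
python3 -m inch '[{"dx":0,"dy":0,"dz":0,"wx":0,"wy":0,"wz":0},{"dx":0,"dy":0,"dz":0,"wx":0,"wy":0,"wz":0},{"dx":0,"dy":0,"dz":-2,"wx":0,"wy":0,"wz":0},{"dx":0,"dy":0,"dz":-2.5,"wx":0,"wy":0,"wz":0},{"dx":0,"dy":0,"dz":-2.5,"wx":0,"wy":0,"wz":0},{"dx":0,"dy":0,"dz":-1,"wx":0,"wy":0,"wz":0},{"dx":0,"dy":0,"dz":0,"wx":0,"wy":0,"wz":0},{"dx":0,"dy":0,"dz":0,"wx":0,"wy":0,"wz":0}]' 0.8 45
python3 - <<'E'
from h import *
import pickle
s=status(); p=eyes.camera_params('wrist'); w=eyes.snapshot('wrist')[:,:,::-1]; cv2.imwrite('pics/w3_raw.png',w); pickle.dump(p,open('p3.pkl','wb'))
u=proj('wrist',[.515,-.161,.14],p); x,y=int(u[0]-60),int(u[1]-45); print(u,x,y)
cv2.imwrite('pics/w3c.png',cv2.resize(w[y:y+90,x:x+120],(800,600),interpolation=cv2.INTER_CUBIC))
E
```

```text
t: 10.4
tcp_pos: [0.5001, -0.1599, 0.284]
tool_rot: [0.746, 0.666, -0.0, -0.001]
force: [-0.4, 0.6, -0.2]
finger_gap: 0.802
gripper_force: 0.0
t 10.4 tcp [ 0.5001 -0.1599  0.284 ] F [-0.4  0.6 -0.2] gap 0.802 gf 0.0 q [-0.52  0.42  1.7   0.    1.02 -0.41]
tool axes xyz cols
 [[ 0.113  0.994 -0.002]
 [ 0.994 -0.113  0.001]
 [ 0.001 -0.002 -1.   ]]
[308.05435209 223.10976041] 248 178
```

View pics/w3c.png

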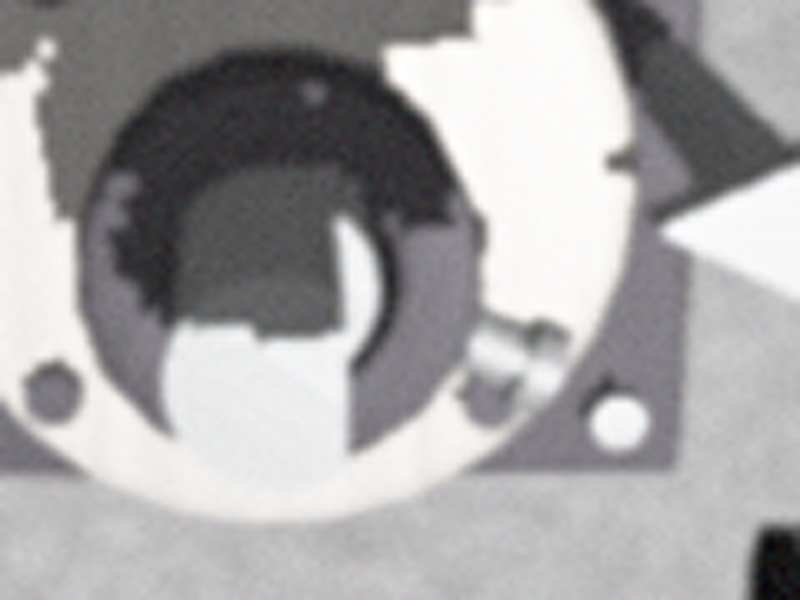

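The flat's edge is now nearly vertical at (337..349, 215..455), the pointer tip is at (657,232) and the set-screw is at (520,360). Checking angles.

```bash
python3 - <<'E'
from h import *
import pickle; p=pickle.load(open('p3.pkl','rb'))
f=lambda u,v,z: at('wrist',248+u/6.667,178+v/6.667,z,p)
ang=lambda d: round(float(np.degrees(np.arctan2(d[1],d[0]))),1)
for A,B in(((345,300),(349,455)),((343,340),(349,455))):
    a,b=f(*A,.159),f(*B,.159); d=b-a; print('flat normal',ang([-d[1],d[0]]))
a,b=f(335,217,.129),f(349,455,.159); print('corners dir', ang(a-b)-90,np.linalg.norm((a-b)[:2]))
c=np.array([.5018,-.161,.159])
L=f(162,390,.159);Bt=f(265,497,.159);print('L',L,'B',Bt)
t=f(657,232,.1);print('tip',t,ang(t-c)); t=f(657,232,.105);print('tip',t,ang(t-c))
e=f(700,0,.012)-f(677,465,.012);print('plate R',ang(e)-90); e=f(677,467,.012)-f(0,472,.012);print('plate B',ang(e))
s=f(545,370,.116);print('screw',s,ang(s-c),np.linalg.norm((s-c)[:2]))
h1=f(490,345,.116);h2=f(560,335,.116)
cl,cr=f(78,300,.127),f(482,300,.127);print('collar lr',cl,cr)
w=cv2.imread('pics/w3_raw.png')
# bolts
print(proj('wrist',[.4526,-.0979,.013],p),proj('wrist',[.5675,-.111,.013],p),proj('wrist',[.5604,-.2273,.013],p),proj('wrist',[.4346,-.216,.013],p))
cv2.imwrite('pics/w3b.png',cv2.resize(w[90:290,160:400],(800,667),interpolation=cv2.INTER_CUBIC)[:600])
E
```

```text
flat normal -4.4
flat normal -3.0
corners dir -4.599999999999994 0.015545187325136859
L [ 0.49090339 -0.16115251  0.159     ] B [ 0.49943829 -0.17329295  0.159     ]
tip [ 0.54865759 -0.16886979  0.1       ] -9.5
tip [ 0.54786051 -0.16734493  0.105     ] -7.8
plate R -6.200000000000003
plate B -6.2
screw [ 0.53183902 -0.17924757  0.116     ] -31.3 0.03514706938784879
collar lr [ 0.48019735 -0.16112359  0.127     ] [ 0.52438417 -0.16618503  0.127     ]
[234.80219404 135.32164288] [345.06767629 135.43465236] [346.31247336 239.93871126] [234.73412323 242.53325546]
```

View pics/w3b.png

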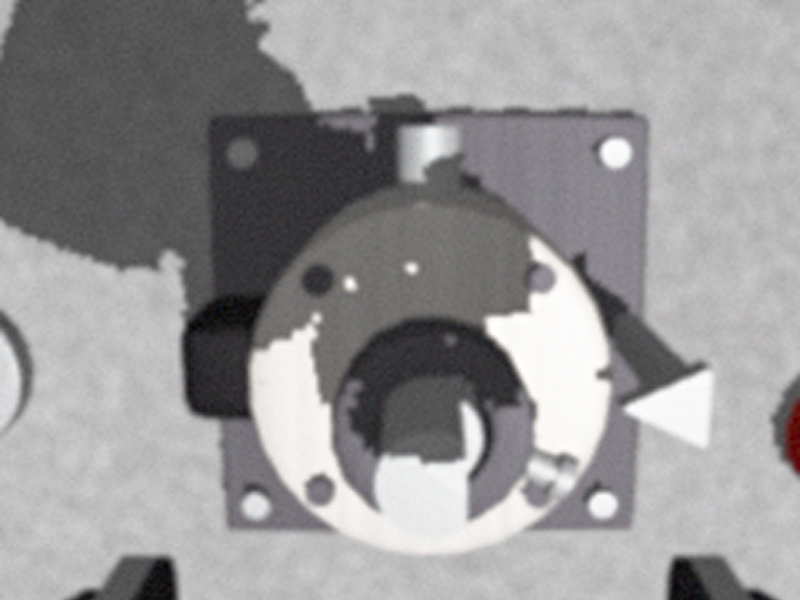

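The picture shows the plate's edges square to the wrist image (corners (210,118), (648,116), (631,526), (229,527)), so pump yaw is about -6.3°. The flat seems to lag 1–2° behind the fingers. I'll re-grip, slightly over-turned, to true it.

```bash
python3 -m inch '[{"dx":-0.1,"dy":-0.05,"dz":2.5,"wx":0,"wy":0,"wz":1.3},{"dx":0,"dy":0,"dz":2.5,"wx":0,"wy":0,"wz":0},{"dx":0,"dy":0,"dz":2.8,"wx":0,"wy":0,"wz":0},{"dx":0,"dy":0,"dz":0,"wx":0,"wy":0,"wz":0},{"dx":0,"dy":0,"dz":0,"wx":0,"wy":0,"wz":0}]' 0.6 45
python3 -m inch '[{"dx":0,"dy":0,"dz":0,"wx":0,"wy":0,"wz":0},{"dx":0,"dy":0,"dz":0,"wx":0,"wy":0,"wz":0},{"dx":0,"dy":0,"dz":0,"wx":0,"wy":0,"wz":0},{"dx":0,"dy":0,"dz":0,"wx":0,"wy":0,"wz":0},{"dx":0,"dy":0,"dz":0,"wx":0,"wy":0,"wz":0},{"dx":0,"dy":0,"dz":0,"wx":0,"wy":0,"wz":0}]' 0 45
python3 - <<'E'
from h import *
s=status(); print('gap mm',85*s['finger_gap'],'yaw',np.degrees(np.arctan2(*R.from_quat(s['tool_rot']).as_matrix()[[1,0],1])), s['ft_torque'])
E
```

```text
t: 11.08
tcp_pos: [0.5002, -0.1613, 0.2071]
tool_rot: [0.754, 0.657, 0.0, 0.0]
force: [0.8, 0.4, 0.9]
finger_gap: 0.602
gripper_force: 0.0
t: 11.82
tcp_pos: [0.4996, -0.1612, 0.208]
tool_rot: [0.753, 0.658, -0.0, 0.0]
force: [-2.8, 0.3, 6.5]
finger_gap: 0.188
gripper_force: 44.8
t 11.82 tcp [ 0.4996 -0.1612  0.208 ] F [-2.8  0.3  6.5] gap 0.188 gf 44.8 q [-0.52  0.54  1.77 -0.    0.83 -0.39]
tool axes xyz cols
 [[ 0.135  0.991 -0.   ]
 [ 0.991 -0.135 -0.001]
 [-0.001 -0.    -1.   ]]
gap mm 15.992205308644621 yaw -7.762957025117074 [-0.00954445  0.50662236  0.05556728]
```

```bash
python3 -m inch '[{"dx":0,"dy":0,"dz":0,"wx":0,"wy":0,"wz":0},{"dx":0,"dy":0,"dz":0,"wx":0,"wy":0,"wz":0},{"dx":0,"dy":0.2,"dz":-2.5,"wx":0,"wy":0,"wz":0},{"dx":0,"dy":0,"dz":-2.5,"wx":0,"wy":0,"wz":0},{"dx":0,"dy":0,"dz":0,"wx":0,"wy":0,"wz":-9},{"dx":0,"dy":0,"dz":0,"wx":0,"wy":0,"wz":-9},{"dx":0,"dy":0,"dz":0,"wx":0,"wy":0,"wz":-9},{"dx":0,"dy":0,"dz":0,"wx":0,"wy":0,"wz":-9},{"dx":0,"dy":0,"dz":0,"wx":0,"wy":0,"wz":-9},{"dx":0,"dy":0,"dz":0,"wx":0,"wy":0,"wz":-9}]' 0.85 40
python3 -m inch '[{"dx":0,"dy":0,"dz":0,"wx":0,"wy":0,"wz":-9},{"dx":0,"dy":0,"dz":0,"wx":0,"wy":0,"wz":-4.8},{"dx":0,"dy":0,"dz":0,"wx":0,"wy":0,"wz":0},{"dx":0,"dy":0,"dz":0,"wx":0,"wy":0,"wz":0}]'
python3 - <<'E'
from h import *
s=status(); M=R.from_quat(s['tool_rot']).as_matrix(); print('yaw',np.degrees(np.arctan2(*M[[1,0],1])),'need tool cm',np.round(M.T@(np.array([.5018,-.1614,.168])-s['tcp_pos'])*100,2))
E
```

```text
t: 13.08
tcp_pos: [0.5021, -0.1614, 0.2568]
tool_rot: [0.371, 0.929, 0.0, 0.0]
force: [-0.0, -0.5, -0.7]
finger_gap: 0.847
gripper_force: 0.0
t: 13.58
tcp_pos: [0.502, -0.1614, 0.2569]
tool_rot: [0.259, 0.966, 0.0, 0.0]
force: [-0.4, -0.6, 0.2]
finger_gap: 0.851
gripper_force: 0.0
t 13.57 tcp [ 0.502  -0.1614  0.2569] F [-0.4 -0.6  0.2] gap 0.851 gf 0.0 q [-0.52  0.46  1.73  0.    0.95 -1.57]
tool axes xyz cols
 [[-0.865  0.501  0.   ]
 [ 0.501  0.865  0.   ]
 [-0.     0.    -1.   ]]
yaw 59.92990996027438 need tool cm [ 0.02 -0.01  8.89]
```

```bash
python3 -m inch '[{"dx":0,"dy":0,"dz":3,"wx":0,"wy":0,"wz":0},{"dx":0,"dy":0,"dz":2.5,"wx":0,"wy":0,"wz":0},{"dx":0,"dy":0,"dz":2,"wx":0,"wy":0,"wz":0},{"dx":0,"dy":0,"dz":1.3,"wx":0,"wy":0,"wz":0},{"dx":0,"dy":0,"dz":0,"wx":0,"wy":0,"wz":0},{"dx":0,"dy":0,"dz":0,"wx":0,"wy":0,"wz":0}]'
python3 -m inch '[{"dx":0,"dy":0,"dz":0,"wx":0,"wy":0,"wz":0},{"dx":0,"dy":0,"dz":0,"wx":0,"wy":0,"wz":0},{"dx":0,"dy":0,"dz":0,"wx":0,"wy":0,"wz":0},{"dx":0,"dy":0,"dz":0,"wx":0,"wy":0,"wz":0},{"dx":0,"dy":0,"dz":0,"wx":0,"wy":0,"wz":0}]' 0 40
python3 - <<'E'
from h import *
s=status(); print(s['ft_torque'])
E
```

```text
t: 14.32
tcp_pos: [0.5023, -0.1617, 0.1695]
tool_rot: [0.259, 0.966, -0.0, 0.001]
force: [-0.4, 0.5, 0.9]
finger_gap: 0.85
gripper_force: 0.0
t: 14.95
tcp_pos: [0.5023, -0.1617, 0.17]
tool_rot: [0.259, 0.966, -0.0, 0.001]
force: [-1.1, 0.0, 6.5]
finger_gap: 0.532
gripper_force: 40.5
t 14.95 tcp [ 0.5023 -0.1617  0.17  ] F [-1.1  0.   6.5] gap 0.532 gf 40.5 q [-0.52  0.6   1.79 -0.    0.75 -1.57]
tool axes xyz cols
 [[-0.866  0.5    0.001]
 [ 0.5    0.866 -0.001]
 [-0.002 -0.    -1.   ]]
[0.00616944 0.10303759 0.01509482]
```

```bash
python3 -m inch '[{"dx":0,"dy":0,"dz":-0.3,"wx":0,"wy":0,"wz":0},{"dx":0,"dy":0,"dz":-0.3,"wx":0,"wy":0,"wz":0},{"dx":0,"dy":0,"dz":0,"wx":0,"wy":0,"wz":-4.6},{"dx":0,"dy":0,"dz":0,"wx":0,"wy":0,"wz":-4.6},{"dx":0,"dy":0,"dz":0,"wx":0,"wy":0,"wz":-4.6},{"dx":0,"dy":0,"dz":0,"wx":0,"wy":0,"wz":-4.6},{"dx":0,"dy":0,"dz":0,"wx":0,"wy":0,"wz":-4.6},{"dx":0,"dy":0,"dz":0,"wx":0,"wy":0,"wz":0}]'
python3 - <<'E'
from h import *
s=status(); M=R.from_quat(s['tool_rot']).as_matrix(); print('yaw',np.degrees(np.arctan2(*M[[1,0],1])),s['ft_torque'])
E
python3 -m inch '[{"dx":0,"dy":0,"dz":-0.5,"wx":0,"wy":0,"wz":0},{"dx":0,"dy":0,"dz":-0.5,"wx":0,"wy":0,"wz":0},{"dx":0,"dy":0,"dz":-0.5,"wx":0,"wy":0,"wz":0},{"dx":0,"dy":0,"dz":-0.5,"wx":0,"wy":0,"wz":0},{"dx":0,"dy":0,"dz":-0.5,"wx":0,"wy":0,"wz":0},{"dx":0,"dy":0,"dz":0,"wx":0,"wy":0,"wz":0},{"dx":0,"dy":0,"dz":0,"wx":0,"wy":0,"wz":0}]'
python3 - <<'E'
from h import *
import pickle
s=status(); M=R.from_quat(s['tool_rot']).as_matrix(); print('yaw',np.degrees(np.arctan2(*M[[1,0],1])),s['ft_torque'])
P={}
f=lambda im,c,w,h:cv2.resize(im[int(c[1])-h//2:int(c[1])-h//2+h,int(c[0])-w//2:int(c[0])-w//2+w],(400,300),interpolation=cv2.INTER_CUBIC)
T=[]
for n in('scene','side','wrist'):
    p=eyes.camera_params(n); im=eyes.snapshot(n)[:,:,::-1]; cv2.imwrite(f'pics/f_{n}.png',im); P[n]=p
    u=proj(n,[.512,-.163,.15],p); print(n,u)
    w,h=(120,90) if n=='wrist' else (60,45)
    u[0]=np.clip(u[0],w/2,560-w/2);u[1]=np.clip(u[1],h/2,420-h/2-1)
    print('org',int(u[0])-w//2,int(u[1])-h//2)
    T.append(f(im,u,w,h))
pickle.dump(P,open('pf.pkl','wb'))
T.append(cv2.resize(im,(400,300)))
cv2.imwrite('pics/f.png',np.vstack([np.hstack(T[:2]),np.hstack(T[2:])]))
E
```

```text
t: 15.95
tcp_pos: [0.5018, -0.1614, 0.1748]
tool_rot: [0.062, 0.998, 0.0, -0.0]
force: [-0.6, -0.2, -1.1]
finger_gap: 0.533
gripper_force: 41.0
t 15.95 tcp [ 0.5018 -0.1614  0.1748] F [-0.6 -0.2 -1.1] gap 0.533 gf 41.0 q [-0.52  0.59  1.79  0.    0.76 -1.97]
tool axes xyz cols
 [[-0.992  0.123 -0.   ]
 [ 0.123  0.992  0.   ]
 [ 0.     0.    -1.   ]]
yaw 82.9446562530445 [ 0.00142087 -0.00244433  0.01773374]
t: 16.82
tcp_pos: [0.5019, -0.1614, 0.1999]
tool_rot: [0.061, 0.998, 0.0, -0.0]
force: [-0.3, -0.4, -1.2]
finger_gap: 0.532
gripper_force: 41.0
t 16.82 tcp [ 0.5019 -0.1614  0.1999] F [-0.3 -0.4 -1.2] gap 0.532 gf 41.0 q [-0.52  0.55  1.77  0.    0.82 -1.97]
tool axes xyz cols
 [[-0.993  0.122 -0.   ]
 [ 0.122  0.993  0.   ]
 [ 0.     0.    -1.   ]]
yaw 82.9974691219124 [-0.01985432  0.01194252  0.02598474]
scene [222.52836466 179.54561963]
org 192 157
side [285.00657297 263.72911445]
org 255 241
wrist [285.18426072 312.34126317]
org 225 267
```

```bash
python3 -m inch '[{"dx":0,"dy":0,"dz":-0.2,"wx":0,"wy":0,"wz":0},{"dx":0,"dy":0,"dz":0,"wx":0,"wy":0,"wz":0},{"dx":0,"dy":0,"dz":0,"wx":0,"wy":0,"wz":0}]'
python3 - <<'E'
from h import *
import pickle
P={};T=[]
for n,o,wh in(('scene',(192,157),(60,45)),('side',(255,241),(60,45)),('wrist',(225,267),(120,90)),('wrist',(0,0),(560,420))):
    if n not in P: P[n]=eyes.camera_params(n); im=eyes.snapshot(n)[:,:,::-1]; cv2.imwrite(f'pics/g_{n}.png',im)
    T.append(cv2.resize(im[o[1]:o[1]+wh[1],o[0]:o[0]+wh[0]],(400,300),interpolation=cv2.INTER_CUBIC))
pickle.dump(P,open('pf.pkl','wb'))
cv2.imwrite('pics/g.png',np.vstack([np.hstack(T[:2]),np.hstack(T[2:])]))
E
```

```text
t: 17.35
tcp_pos: [0.5019, -0.1615, 0.2019]
tool_rot: [0.061, 0.998, 0.0, -0.0]
force: [-0.0, 0.3, -1.3]
finger_gap: 0.534
gripper_force: 41.0
```

View pics/g.png

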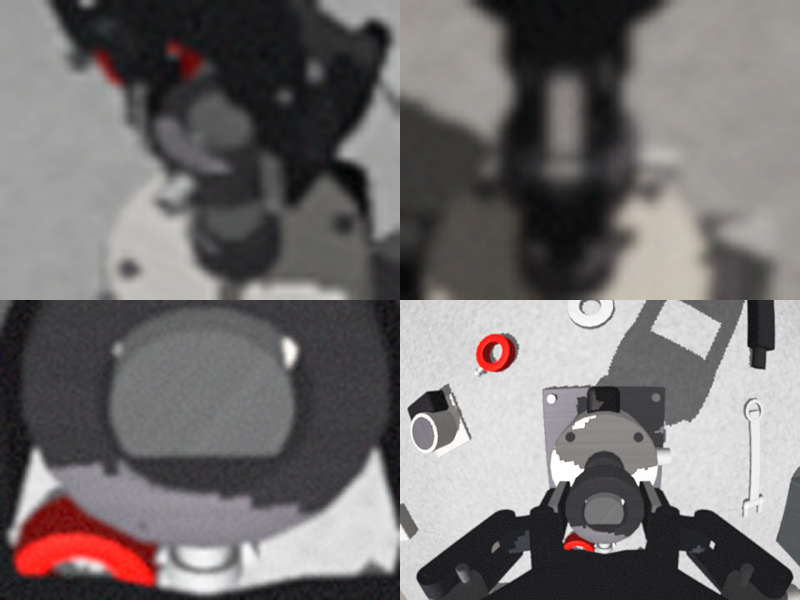

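The wrist crop (bottom left) shows the collar level with the shaft end, the flat's edge level at (127,457)–(280,458), and the screw at about (203,565), straight below the flat. I'll put numbers on it.

```bash
python3 - <<'E'
from h import *
import pickle; p=pickle.load(open('pf.pkl','rb'))['wrist']
f=lambda u,v,z: at('wrist',225+u/3.333,267+(v-300)/3.333,z,p)
ang=lambda d: round(float(np.degrees(np.arctan2(d[1],d[0]))),1)
a,b=f(127,457,.159),f(280,458,.159);d=b-a;print('flat normal',ang([-d[1],d[0]]),ang([d[1],-d[0]]),'chord',np.linalg.norm(d))
L,Rr,T=f(108,390,.159),f(297,390,.159),f(203,320,.159);c=(L+Rr)/2;print('shaft',L,Rr,np.linalg.norm(L-Rr),T)
cl,cr=f(22,395,.159),f(390,395,.159);print('collar w',np.linalg.norm(cl-cr),(cl+cr)/2)
m=(a+b)/2; ax=np.array([.5018,-.1614,.159]);print('chord mid from axis',ang(m-ax))
for u in(203,206):
    s=f(u,575,.148);print('screw',s,ang(s-ax),ang(s-(np.r_[((cl+cr)/2)[:2],.148])),np.linalg.norm((s-ax)[:2]))
E
```

```text
flat normal 172.5 -7.5 chord 0.01885164811328403
shaft [ 0.49767135 -0.17237113  0.159     ] [ 0.50042971 -0.14998946  0.159     ] 0.022551001067588596 [ 0.48963358 -0.15994855  0.159     ]
collar w 0.04436198616724017 [ 0.50007201 -0.16087894  0.159     ]
chord mid from axis -7.1
screw [ 0.53679973 -0.16582442  0.148     ] -7.2 -7.7 0.03527827826231328
screw [ 0.53685289 -0.16539424  0.148     ] -6.5 -7.0 0.035279720936386434
```

The flat is at about -7.3°, the screw at -7.1° and the pointer at about -7°. The lift is 31.9 mm against the 32 needed. I'll hand in.

```bash
python3 -c "
from station import workorder; print(workorder.sign_off())"
```

```text
the job is handed in; nothing more can be done
None
```

The job is handed in: the cabinet door is shut on its catch, the flat is at the pointer to within about 1°, and the gripper is holding the collar flush with the shaft's end, its set-screw square onto the flat; no verdict came back.

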